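# Build the toy burger on the toddler's plate

### The job

The washed wooden play burger is drying on the sloping rack: on the bottom bun that is already on the yellow plate, lay the dark patty and then the seeded top bun, flat and neatly centred so that their holes line up, then take the red-headed pick from its pot and push it down through the burger until its head sits on the top bun. Set the pieces down rather than dropping them, leave the plate where it is, and do not disturb the jar or the spoon.

Things in the scene. Friction and masses are not known exactly. Their poses are not given: they have to be found in the camera images.
- rack: Fixed pale plastic drying rack, 200 (x) by 420 (y) mm; origin on the worktop, x away from the robot, z up. Its ribbed face (116 mm along the slope; rack y -115 to 155 mm) slopes 30 degrees from level, low edge away from the robot (rack +x), its middle 70 mm up at rack x = 0. Two fixed plates, 180 mm across, stand on edge at rack y -170 to -270 mm, up to 195 mm high.
- rest_left (a point): Middle of the left disc rest, on the slope's surface (rack x 0, y 90, z 70 mm). Two studs, 8 mm diameter and 9 mm high, 28 mm down the slope and 19.5 mm to either side, hold the disc.
- rest_right (a point): Middle of the right disc rest, the same, at rack y = -40 mm.
- plate: Yellow toddler plate lying flat on the worktop, 180 mm across, 16 mm high at its rim, loose; its inner floor is 5 mm above its underside. Origin: centre of its underside; z up.
- bun_base: Bottom bun: light tan wooden disc lying on the plate, 60 mm diameter, 18 mm thick, with a 16 mm through hole on its axis. Origin: on the axis at its underside; z along the axis, up.
- patty: Patty: dark brown wooden disc, 60 mm diameter, 14 mm thick, 16 mm through hole, lying on either of the two rests of the slope, so tilted 30 degrees. Origin: on the axis at its underside; z along the axis, out of its upper face (with dark grill lines). It weighs about 60 g.
- bun_top: Top bun: golden wooden disc with pale seeds on its upper face, 60 mm diameter, 18 mm thick, 16 mm through hole, lying on the other rest of the slope. Origin: on the axis at its underside; z along the axis, out of the seeded face. About 60 g.
- pick: Wooden pick standing upright in the pot: shaft 8 mm diameter with a tapered tip, 46 mm long; on top of it a red cylindrical head of 24 mm diameter, 30 mm high (total 76 mm). Origin: at the tip (lower end); z along the shaft towards the head.
- pick_head (a point): Middle of the pick's red head, 61 mm above its tip on the axis.
- pot: Fixed white pot with a teal band, 52 mm diameter, 55 mm high, with a 14 mm hole in its top in which the pick hangs by its head. Origin: centre of its underside.
- jar: Glass jar with screw-top lid, 68 mm diameter, 115 mm high, standing on the worktop; not to be disturbed. Origin: centre of its underside.
- spoon: Grey silicone spoon, 200 mm long, lying on the worktop; not to be disturbed. Its x axis runs along it towards the bowl.
There are look-alikes about, which are no part of the job. Leave any green or turquoise look-alike of the bun_base alone.

How it is judged:
By the outcome, as a careful person would: the job done as asked, in the order asked, and still so for the second after the job is handed in, with the robot touching nothing.
It also fails if it takes over 72 s, if anything falls off the work surface, if the arm or the gripper's body presses on something with over 40 N, if the wrist force passes 120 N, or if a joint passes its speed limit or range.

### The arm

A 7-joint arm with a two-finger parallel gripper is mounted at the origin on the work surface. World frame = base frame: x ahead of the robot, y to its left, z up, the work surface at z = 0. Lengths are in m, angles in rad, forces in N, time in s.
With the tool pointing down it reaches from about 0.425 to 0.925 m from the base axis. Payload 6.8 kg.
Tool frame: the origin (TCP) lies at the very end of the fingers, on their centre line; the grasp point (between the pads) lies bot.grasp_offset behind it (bot.grasp_offset is the distance from the TCP to the grasp point, in m); z points along the fingers, x is the direction in which the jaws open and shut, and the axes are right-handed (so a half turn about z gives the same grasp; the last joint's range is limited). The gripper opens to 88 mm and grips with 3 to 60 N. Pads are 20 mm wide; open, the fingers measure 115 mm over their backs; the gripper's body (75 mm by 178 mm) begins 61 mm behind the grasp point.
Start: joints at [1.133, 0.477, 0.022, 1.555, -0.011, 1.109, -0.083], TCP at [0.219, -0.639, 0.223] pointing down, gripper open.
Joint ranges: [-2.96, 2.96], [-0.34, 2.1], [-1.41, 1.46], [0.24, 2.44], [-1.37, 4.51], [0.17, 1.92], [-2.96, 2.96]. Speed limits (rad/s): [2.39, 2.39, 3.14, 3.14, 3.14, 3.14, 3.14].

### API

Orientations are given as a 3x3 rotation matrix whose columns are the frame's x, y, z axes.
In Python, from bench import sensors, optics, job, bot gives the robot as it stands.
- The arm moves only by the shell command python3 -m inch 'ROWS' [FORCE]. ROWS is JSON, a list of rows, each a list of 3 entries, a list of its own where there are three numbers: the shift along the world's x, y, z scaled (see below), then the turn about the world's z scaled (see below), then the opening, from 0 (shut) to 1 (fully open). In form: [[[tx, ty, tz], spin, grip], ...]. A call has 1 to 5 rows; each row is the pose to reach, as a shift and turn from the pose measured when the call began; what a row does not reach only later rows make up. The controller multiplies each number of a shift by 0.2 m and each number of a turn by 45 degrees. A row lasts 1/10 s, in which the tool goes at most 50 mm and 8.59 degrees, less where a joint would pass 70% of its speed; a pose out of reach is approached as far as the arm can. A call with a number of a shift or a turn outside -1 to 1 is refused whole. A call with a gripper value outside its range is refused whole. The fingers move at their own pace and stop on an object; FORCE is the grip in N (left out, the last holds). Time passes only in rows, so rows that repeat a pose let the fingers close. It gives the time, the measured TCP pose, the force and the opening at its end, in the units of the state.
- sensors.read_state(): the state, without advancing time (a new reading comes with each control period).
- optics.camera(name): name is "side" or "top"; returns the picture (480x640x3 uint8, red, green, blue); there is no depth.
- optics.camera_info(name): a dict with "fx", "fy", "cx", "cy" (pixels), "pose" (4x4, takes a point from camera to world coordinates). Camera axes: x right, y up, looking along -z (the intrinsics and any distortion apply to the point x, -y, -z); pixel columns grow to the right and rows downward; lengths in m; the calibration is good to about 2 mm. A picture is of the moment at which its call begins. camera_info takes no time and is no camera call.
- job.finish_job(): hands the job in, once; it reports no verdict.
The state is a dict: "clock": time; "q": joint angles; "dq": joint speeds; "joint_torque": joint torques, N m; "tool_pos": TCP position; "tool_rot": TCP orientation; "ft_force": force on the tool from outside, world axes, zero at the start; "wrist_torque": the same for the moment, N m; "gripper_width": finger opening in m.
Only numpy, scipy, OpenCV 4.12 (cv2) and the standard library are available. Lean on these libraries where they do the work, as an engineer would, in place of code of your own. Each camera call takes 0.05 s, during which the arm holds its last target. There are 200 camera calls.

## Working session

There is one attempt and no reset: what is moved stays moved. The work goes in short steps, Python scripts to look and compute and a shell command to move; the robot and the scene stay as the last step left them, time stands still between calls to the robot, and variables do not carry over. Pictures are saved under pics/ and viewed, about 8 in all and at most 12, crops included, and the job is handed in when it is done.

```bash
ls; mkdir -p pics
python3 - <<'E'
from bench import sensors, optics, job, bot
import cv2, numpy as np
np.set_printoptions(precision=4,suppress=True)
for n in("side","top"):
    im=optics.camera(n); cv2.imwrite(f"pics/{n}0.png",im[:,:,::-1])
    i=optics.camera_info(n); print(n,i)
s=sensors.read_state()
for k in s: print(k,s[k])
print(bot.grasp_offset,dir(bot))
E
```

```text
pics
side {'fx': 537.9394954387221, 'fy': 537.9394954387221, 'cx': 308.38199272298874, 'cy': 240.54982318594992, 'pose': array([[-0.9757,  0.1429, -0.1663,  0.4083],
       [-0.218 , -0.5514,  0.8053,  0.9145],
       [ 0.0234,  0.8219,  0.5691,  0.6537],
       [ 0.    ,  0.    ,  0.    ,  1.    ]])}
top {'fx': 459.0921340988587, 'fy': 459.0921340988587, 'cx': 311.90302442684526, 'cy': 244.02060102629358, 'pose': array([[ 0.0091,  0.994 , -0.1087,  0.4578],
       [-0.9997,  0.0116,  0.0231,  0.12  ],
       [ 0.0242,  0.1084,  0.9938,  1.0388],
       [ 0.    ,  0.    ,  0.    ,  1.    ]])}
clock 0.1
q [ 1.1329  0.4777  0.0223  1.5564 -0.0115  1.1093 -0.0831]
dq [-0.0002 -0.0017  0.0008 -0.0034 -0.0001 -0.0002  0.0001]
joint_torque [  0.003  -58.41     1.5396 -27.332   -0.0542   0.0131   0.    ]
tool_pos [ 0.2184 -0.6381  0.2218]
tool_rot [[ 0.3239 -0.9461 -0.0007]
 [-0.9461 -0.3239  0.0015]
 [-0.0017  0.0001 -1.    ]]
ft_force [-0.9617 -0.1767 -0.0586]
wrist_torque [ 0.0099 -0.0176  0.0145]
gripper_width 0.08813539508752567
0.0187 ['PlanningError', '__class__', '__delattr__', '__dict__', '__dir__', '__doc__', '__eq__', '__format__', '__ge__', '__getattribute__', '__getstate__', '__gt__', '__hash__', '__init__', '__init_subclass__', '__le__', '__lt__', '__module__', '__ne__', '__new__', '__reduce__', '__reduce_ex__', '__repr__', '__setattr__', '__sizeof__', '__str__', '__subclasshook__', '__weakref__', 'grasp_offset']
```

View pics/top0.png

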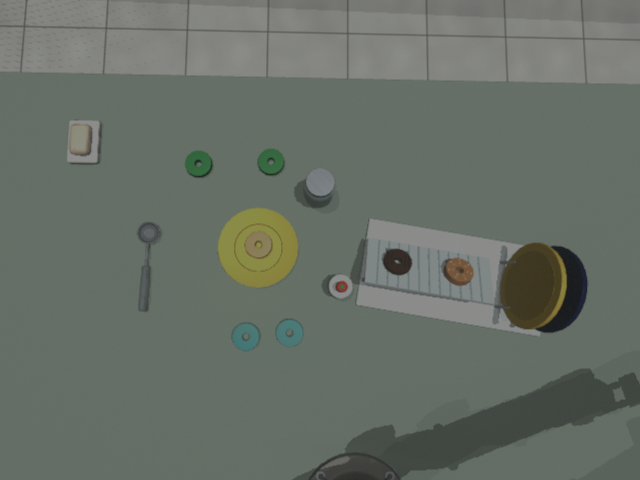

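View pics/side0.png

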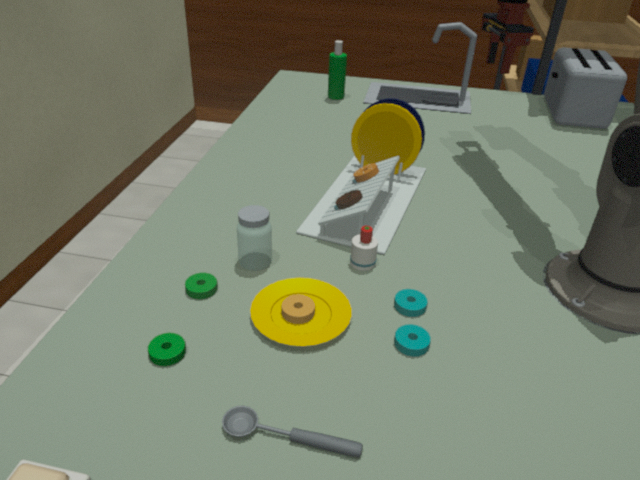

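Top view: the patty is at (397,262), the seeded bun at (459,271), the base on the plate at (258,245), the pick at (341,287) and the jar at (320,185). Look-alikes:
- Green rings at (198,163) and (271,161).
- Turquoise rings at (246,336) and (290,333).
- A yellow plate in the rack at (533,285).

Side view: patty (349,199), bun (366,173), base (298,309), pick head (367,235).

Next I segment these and triangulate.

```bash
cat > h.py <<'E'
import cv2, numpy as np
from scipy.optimize import least_squares
from bench import sensors, optics
np.set_printoptions(precision=4,suppress=True)
def proj(n,P):
    i=optics.camera_info(n); T=np.linalg.inv(i["pose"]); p=T[:3,:3]@np.asarray(P)+T[:3,3]
    return np.array([i["cx"]+i["fx"]*p[0]/-p[2], i["cy"]-i["fy"]*p[1]/-p[2]])
def tri(uv):  # {cam:(u,v)} -> point, residual px
    r=least_squares(lambda P:np.concatenate([proj(n,P)-uv[n] for n in uv]),[.5,0,.05]); return r.x, np.abs(r.fun).max()
def ray(n,uv,z):
    i=optics.camera_info(n); d=i["pose"][:3,:3]@[(uv[0]-i["cx"])/i["fx"],-(uv[1]-i["cy"])/i["fy"],-1]; o=i["pose"][:3,3]
    return o+d*(z-o[2])/d[2]
def blob(im,seed,cond,r=45):
    """centre of the hull of the blob (cond on HSV) nearest seed"""
    hsv=cv2.cvtColor(im,cv2.COLOR_RGB2HSV).astype(int); m=cond(*[hsv[:,:,k] for k in range(3)]).astype(np.uint8)
    w=np.zeros_like(m); cv2.circle(w,tuple(map(int,seed)),r,1,-1); m&=w
    cs=[c for c in cv2.findContours(m,cv2.RETR_EXTERNAL,cv2.CHAIN_APPROX_NONE)[0] if len(c)>12]
    c=max(cs,key=cv2.contourArea); h=cv2.convexHull(c); M=cv2.moments(h)
    return np.array([M["m10"]/M["m00"],M["m01"]/M["m00"]]),h
C={"patty":lambda h,s,v:v<85,"bun":lambda h,s,v:(h>5)&(h<25)&(s>110)&(v>90),
   "base":lambda h,s,v:(h<24)&(s>60)&(s<215)&(v>110),"pick":lambda h,s,v:((h<8)|(h>172))&(s>130)&(v>60)}
E
python3 - <<'E'
from h import *
S={"patty":((397,262),(349,199)),"bun":((459,271),(366,173)),"base":((258,245),(298,309)),"pick":((341,287),(367,235))}
ims={n:cv2.cvtColor(cv2.imread(f"pics/{n}0.png"),4) for n in("top","side")}
for k in S:
    for n,sd in zip(("top","side"),S[k]):
        hsv=cv2.cvtColor(ims[n],cv2.COLOR_RGB2HSV); print(k,n,[hsv[sd[1]+b,sd[0]+a].tolist() for a,b in((0,0),(8,0),(-8,0),(0,-7),(0,6))])
tiles=[]
for k in S:
    uv={}
    row=[]
    for n,sd in zip(("top","side"),S[k]):
        uv[n],h=blob(ims[n],sd,C[k],20)
        o=cv2.cvtColor(ims[n],4); c=cv2.resize(o[sd[1]-25:sd[1]+25,sd[0]-25:sd[0]+25],(200,200),interpolation=2)
        hh=((h-[sd[0]-25,sd[1]-25]+.5)*4).astype(int); cv2.polylines(c,[hh],True,(255,0,255),1); row.append(c)
    print(k,uv,*tri(uv)); tiles.append(np.vstack(row))
cv2.imwrite("pics/seg.png",np.hstack(tiles))
E
```

```text
patty top [[85, 13, 114], [9, 53, 48], [11, 76, 54], [11, 76, 54], [10, 71, 54]]
patty side [[13, 69, 67], [14, 73, 70], [15, 101, 78], [19, 42, 84], [20, 71, 65]]
bun top [[14, 52, 74], [16, 87, 123], [14, 125, 116], [15, 109, 117], [14, 124, 117]]
bun side [[16, 160, 137], [17, 158, 136], [17, 169, 166], [17, 156, 163], [17, 131, 109]]
base top [[30, 128, 139], [22, 87, 138], [21, 91, 137], [23, 89, 137], [23, 89, 137]]
base side [[19, 144, 184], [20, 150, 189], [20, 146, 190], [20, 147, 146], [20, 143, 186]]
pick top [[56, 93, 102], [60, 4, 139], [53, 9, 118], [8, 16, 128], [45, 4, 139]]
pick side [[1, 140, 109], [72, 13, 196], [25, 9, 175], [51, 147, 109], [5, 160, 102]]
patty {'top': array([396.7839, 261.2313]), 'side': array([348.4646, 199.2847])} [ 0.529  -0.0829  0.0713] 0.0009979191348747918
bun {'top': array([459.1985, 270.6545]), 'side': array([366.3966, 167.7269])} [ 0.509  -0.2105  0.0866] 0.27038446703681984
base {'top': array([257.8745, 244.3566]), 'side': array([297.8503, 308.5688])} [0.5678 0.2175 0.0116] 0.0522516096641823
pick {'top': array([341.4024, 286.3548]), 'side': array([365.7914, 233.7448])} [0.4753 0.0344 0.0677] 0.20280829245581344
```

View pics/seg.png

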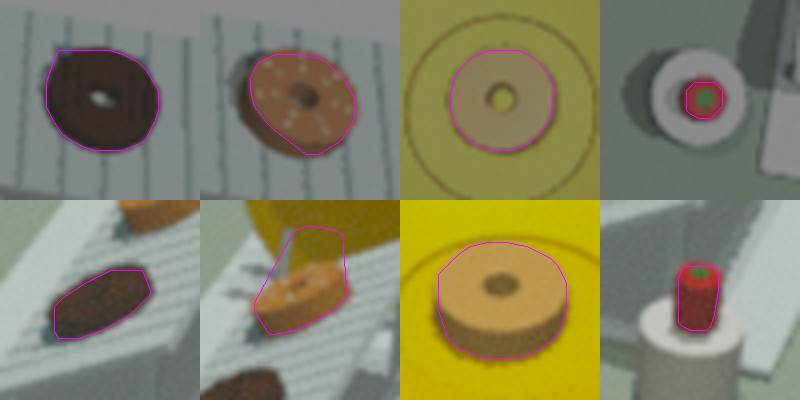

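Segmentation holds for the patty, base and pick head. The bun mask took in part of the plate behind it, so I refine it, work out the rack yaw, and overlay model outlines as a check.

```bash
cat >> h.py <<'E'
C["bun"]=lambda h,s,v:(h>5)&(h<21)&(s>62)&(v>55)
C["patty"]=lambda h,s,v:(v<75)&(h<22)&(s>40)
def disc(c,n,t,r=.03):  # points on both rims, c = middle
    n=np.array(n)/np.linalg.norm(n); a=np.cross(n,[0,1,0]); a/=np.linalg.norm(a); b=np.cross(n,a); f=np.linspace(0,6.283,40)
    return np.array([c+s*t/2*n+r*(np.cos(x)*a+np.sin(x)*b) for s in(-1,1) for x in f])
E
python3 - <<'E'
from h import *
S={"patty":((397,262),(349,199)),"bun":((458,271),(366,173)),"base":((258,245),(298,309)),"pick":((341,287),(367,235))}
ims={n:cv2.cvtColor(cv2.imread(f"pics/{n}0.png"),4) for n in("top","side")}
P={};H={}
for k in S:
    uv={}
    for n,sd in zip(("top","side"),S[k]): uv[n],H[k,n]=blob(ims[n],sd,C[k],18)
    P[k],res=tri(uv); print(k,P[k],res)
d=P["patty"]-P["bun"]; yaw=np.arctan2(-d[0],d[1]); print("sep",np.linalg.norm(d),"yaw",np.degrees(yaw))
tiles=[]
for k,t in(("patty",.014),("bun",.018),("base",.018)):
    nn=[0,0,1] if k=="base" else [.5*np.cos(yaw),.5*np.sin(yaw),.866]
    # refine centre so that the projected outline's centroid matches the blob
    tgt={}
    row=[]
    def cen(n,c):
        M=cv2.moments(cv2.convexHull(np.float32([proj(n,q) for q in disc(c,nn,t)]))); return np.array([M["m10"],M["m01"]])/M["m00"]
    bl={n:np.array([(lambda M:(M["m10"]/M["m00"],M["m01"]/M["m00"]))(cv2.moments(H[k,n]))]).ravel() for n in("top","side")}
    P[k]=least_squares(lambda c:np.concatenate([cen(n,c)-bl[n] for n in bl]),P[k]).x; print(k,P[k])
    for n,sd in zip(("top","side"),S[k]):
        c=cv2.resize(cv2.cvtColor(ims[n],4)[sd[1]-25:sd[1]+25,sd[0]-25:sd[0]+25],(260,260),interpolation=2)
        f=lambda h:((h-[sd[0]-25,sd[1]-25]+.5)*5.2).astype(int)
        cv2.polylines(c,[f(H[k,n])],True,(255,0,255),1)
        cv2.polylines(c,[f(cv2.convexHull(np.float32([proj(n,q) for q in disc(P[k],nn,t)])))],True,(0,255,0),1); row.append(c)
    tiles.append(np.vstack(row))
cv2.imwrite("pics/seg2.png",np.hstack(tiles))
# yaw also from rack edge: visible slope grooves
print("jaw yaw now",-71.1)
E
```

```text
patty [ 0.5286 -0.084   0.0712] 0.1616721090456963
bun [ 0.5091 -0.2127  0.074 ] 0.002793993677983053
base [0.5678 0.2175 0.0116] 0.0522516096641823
pick [0.4753 0.0344 0.0677] 0.20280829245581344
sep 0.13020249387203967 yaw -8.641330959021925Traceback (most recent call last):
  File "<stdin>", line 19, in <module>
    return func(*args, **kwargs)
    result = trf(vector_fun.fun, vector_fun.jac, x0, f0, J0, lb, ub, ftol, xtol,
                 gtol, max_nfev, x_scale, loss_function, tr_solver,
                 tr_options.copy(), verbose, callback=callback_wrapped)
    return trf_no_bounds(
        fun, jac, x0, f0, J0, ftol, xtol, gtol, max_nfev, x_scale,
        loss_function, tr_solver, tr_options, verbose, callback=callback)
    f_new = fun(x_new)
    self._update_fun()
    ~~~~~~~~~~~~~~~~^^
    self.f = self.fun_wrapped(xp_copy(self.x))
             ~~~~~~~~~~~~~~~~^^^^^^^^^^^^^^^^^
    return np.atleast_1d(self.fun(x))
                         ~~~~~~~~^^^
    return self.f(x, *self.args, **self.kwargs)
           ~~~~~~^^^^^^^^^^^^^^^^^^^^^^^^^^^^^^
  File "<stdin>", line 19, in <lambda>
  File "<stdin>", line 17, in cen
  File "h.py", line 6, in proj
    i=optics.camera_info(n); T=np.linalg.inv(i["pose"]); p=T[:3,:3]@np.asarray(P)+T[:3,3]
ValueError: time passes only in moves, steps and waits
```

```bash
sed -i 's/^from bench import sensors, optics/&\nINFO={n:optics.camera_info(n) for n in("top","side")}/; s/i=optics.camera_info(n)/i=INFO[n]/' h.py
python3 -m inch '[[[0.55,0.95,0.35],-0.61,1],[[0.55,0.95,0.35],-0.61,1],[[0.55,0.95,0.35],-0.61,1],[[0.55,0.95,0.35],-0.61,1],[[0.55,0.95,0.35],-0.61,1]]' 15
```

```text
clock: 0.6
tool_pos: [0.3308, -0.4447, 0.2927]
tool_rot: [[-0.146, -0.989, 0.001], [-0.989, 0.146, 0.002], [-0.002, -0.001, -1.0]]
ft_force: [-0.3, 0.3, -0.7]
gripper_width: 0.0879
```

```bash
python3 -m inch '[[[0.55,0.95,0],0,1],[[0.55,0.95,0],0,1],[[0.55,0.95,0],0,1],[[0.55,0.95,0],0,1],[[0.55,0.95,0],0,1]]'
```

```text
clock: 1.1
tool_pos: [0.4428, -0.2499, 0.2926]
tool_rot: [[-0.14, -0.99, 0.002], [-0.99, 0.14, 0.003], [-0.004, -0.001, -1.0]]
ft_force: [-0.7, 0.1, 1.0]
gripper_width: 0.0879
```

```bash
python3 -m inch '[[[0.46,0.825,-0.2],-0.01,1],[[0.46,0.825,-0.4],-0.01,1],[[0.46,0.825,-0.65],-0.01,1],[[0.46,0.825,-0.65],-0.01,1],[[0.46,0.825,-0.65],-0.01,1]]'
python3 - <<'E'
from h import *
s=sensors.read_state();t=s["tool_pos"];print(t)
o=[]
for n in("top","side"):
    im=optics.camera(n); im=cv2.cvtColor(im,4); u=proj(n,t); print(n,u)
    cv2.circle(im,tuple(int(round(a)) for a in u),1,(255,0,255),-1)
    x,y=map(int,u); o.append(cv2.resize(im[max(0,y-60):y+60,x-65:x+65][:120],(390,360)))
cv2.imwrite("pics/a1.png",np.hstack(o))
E
```

```text
clock: 1.6
tool_pos: [0.5347, -0.0826, 0.1607]
tool_rot: [[-0.146, -0.989, 0.0], [-0.989, 0.146, 0.004], [-0.004, 0.0, -1.0]]
ft_force: [-0.7, -1.8, 0.4]
gripper_width: 0.0881
[ 0.5347 -0.0826  0.1607]
top [406.249  254.9962]
side [348.5752 161.3204]
```

View pics/a1.png

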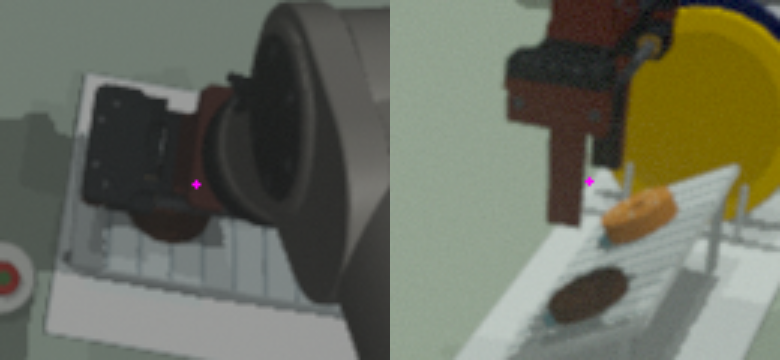

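The side crop shows the near finger tip at crop (565,225), i.e. full image about (340,176), and the far tip at about (605,168). I compare these numerically with the kinematics.

Run:
```python
from h import *
s=sensors.read_state();t=s["tool_pos"];R=s["tool_rot"]
u0=proj("side",t).astype(int); print(optics.camera_info is not None)
for a in(.0575,.044,-.044,-.0575):
  for b in(.01,-.01):
    u=proj("side",t+R@[a,b,0]); print(a,b,(u-[u0[0]-65,u0[1]-60])*3+[390,0])
P=np.array([.5286,-.084,.0712]);print("patty proj", (proj("side",P)-[u0[0]-65,u0[1]-60])*3+[390,0])
```

```text
True
0.0575 0.01 [625.0809 151.9792]
0.0575 -0.01 [598.0708 147.2524]
0.044 0.01 [619.7683 159.5461]
0.044 -0.01 [592.536  154.7385]
-0.044 0.01 [582.577  212.5198]
-0.044 -0.01 [553.8029 207.1274]
-0.0575 0.01 [576.4454 221.2535]
-0.0575 -0.01 [547.4193 215.7615]
patty proj [587.1819 291.3053]
```

Run:
```python
from h import *
S={"patty":((397,262),(349,199)),"bun":((458,271),(366,173)),"base":((258,245),(298,309)),"pick":((341,287),(367,235))}
ims={n:cv2.cvtColor(cv2.imread(f"pics/{n}0.png"),4) for n in("top","side")}
for k in S:
    uv={n:blob(ims[n],sd,C[k],18)[0] for n,sd in zip(("top","side"),S[k])}
    uv["side"]-= [1,2.5]; print(k,uv,*tri(uv))
```

```text
patty {'top': array([397.2695, 261.263 ]), 'side': array([347.879 , 196.6325])} [ 0.5295 -0.0825  0.0779] 0.5092054924220406
bun {'top': array([458.1612, 271.2024]), 'side': array([364.7872, 169.6517])} [ 0.51   -0.21    0.0814] 0.7061678854913112
base {'top': array([257.8745, 244.3566]), 'side': array([296.8503, 306.0688])} [0.5688 0.2172 0.0168] 0.6322718174519082
pick {'top': array([341.4024, 286.3548]), 'side': array([364.7914, 231.2448])} [0.4765 0.035  0.0736] 0.8408284377962332
```

```bash
python3 -m inch '[[[0.005,-0.007,-0.2],0,1],[[0.005,-0.007,-0.34],0,1],[[0.005,-0.007,-0.39],0,1],[[0.005,-0.007,-0.42],0,1],[[0.005,-0.007,-0.43],0,1]]'
python3 - <<'E'
from h import *
s=sensors.read_state();print(s["tool_pos"],s["ft_force"],s["wrist_torque"])
E
```

```text
clock: 2.2
tool_pos: [0.5349, -0.0819, 0.0733]
tool_rot: [[-0.142, -0.99, -0.004], [-0.99, 0.142, 0.006], [-0.005, 0.005, -1.0]]
ft_force: [-0.6, 0.0, 0.5]
gripper_width: 0.088
[ 0.5349 -0.0819  0.0733] [-0.626   0.0395  0.5064] [0.0536 0.0235 0.0018]
```

```bash
python3 -m inch '[[[0,0,0],0,0.6],[[0,0,0],0,0.5],[[0,0,0],0,0.5],[[0,0,0],0,0.5],[[0,0,0],0,0.5]]' 12
```

```text
clock: 2.7
tool_pos: [0.5352, -0.0833, 0.0741]
tool_rot: [[-0.143, -0.99, -0.003], [-0.99, 0.143, 0.004], [-0.004, 0.004, -1.0]]
ft_force: [-2.7, -4.1, 6.2]
gripper_width: 0.0602
```

```bash
python3 -m inch '[[[0,0,0],0,0.5],[[0,0,0],0,0.5],[[0,0,0.05],0,0.5],[[0,0,0.15],0,0.5],[[0,0,0.3],0,0.5]]' 12
python3 - <<'E'
from h import *
s=sensors.read_state();t=s["tool_pos"];print(t)
o=[]
for n in("top","side"):
    im=optics.camera(n); im=cv2.cvtColor(im,4); u=proj(n,t); x,y=map(int,u); o.append(cv2.resize(im[y-40:y+40,x-45:x+45],(390,360),interpolation=2))
cv2.imwrite("pics/a2.png",np.hstack(o))
E
```

```text
clock: 3.2
tool_pos: [0.5341, -0.0826, 0.1339]
tool_rot: [[-0.142, -0.99, -0.006], [-0.99, 0.142, 0.006], [-0.005, 0.007, -1.0]]
ft_force: [-0.6, 0.1, -1.2]
gripper_width: 0.0602
[ 0.5341 -0.0826  0.1339]
```

View pics/a2.png

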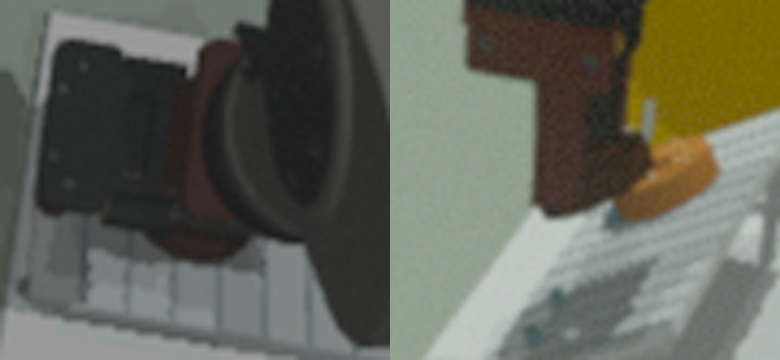

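Patty lifted, still at its 30° tilt, and the rest is empty apart from its studs. Carrying it to the plate.

```bash
python3 -m inch '[[[0,0.1,0.2],0,0.5],[[0.05,0.3,0.3],0,0.5],[[0.1,0.5,0.3],0,0.5],[[0.1,0.7,0.3],0,0.5],[[0.1,0.9,0.3],0,0.5]]' 12
```

```text
clock: 3.8
tool_pos: [0.5577, 0.0991, 0.198]
tool_rot: [[-0.142, -0.99, 0.004], [-0.99, 0.142, 0.005], [-0.005, -0.003, -1.0]]
ft_force: [0.6, 0.1, -0.5]
gripper_width: 0.06
```

```bash
python3 -m inch '[[[0.05,0.2,0],0,0.5],[[0.09,0.4,-0.1],0,0.5],[[0.09,0.55,-0.3],0,0.5],[[0.09,0.59,-0.45],0,0.5],[[0.09,0.59,-0.5],0,0.5]]' 12
```

```text
clock: 4.3
tool_pos: [0.5727, 0.2189, 0.0944]
tool_rot: [[-0.138, -0.99, -0.002], [-0.99, 0.138, 0.004], [-0.004, 0.003, -1.0]]
ft_force: [-0.8, 0.2, -0.5]
gripper_width: 0.0599
```

```bash
python3 -m inch '[[[0.003,-0.011,-0.1],-0.01,0.5],[[0.003,-0.011,-0.18],-0.01,0.5],[[0.003,-0.011,-0.22],-0.01,0.5],[[0.003,-0.011,-0.24],-0.01,0.5],[[0.003,-0.011,-0.24],-0.01,0.5]]' 8
```

```text
clock: 4.8
tool_pos: [0.5737, 0.2163, 0.0467]
tool_rot: [[-0.146, -0.989, -0.002], [-0.989, 0.146, 0.004], [-0.004, 0.002, -1.0]]
ft_force: [0.1, -0.3, -0.3]
gripper_width: 0.0606
```

```bash
python3 -m inch '[[[0,0,-0.01],0,0.5],[[0,0,-0.02],0,0.5],[[0,0,-0.03],0,0.5],[[0,0,-0.04],0,0.5],[[0,0,-0.05],0,0.5]]' 8
```

```text
clock: 5.3
tool_pos: [0.5736, 0.2166, 0.0368]
tool_rot: [[-0.146, -0.989, -0.001], [-0.989, 0.146, 0.004], [-0.004, 0.002, -1.0]]
ft_force: [-0.9, -0.6, 0.9]
gripper_width: 0.06
```

```bash
python3 -m inch '[[[0,0,-0.01],0,0.5],[[0,0,-0.015],0,0.5],[[0,0,-0.02],0,0.5],[[0,0,-0.025],0,0.5],[[0,0,-0.03],0,0.5]]' 8
python3 - <<'E'
from h import *
im=cv2.cvtColor(optics.camera("side"),4)
cv2.imwrite("pics/a3.png",cv2.resize(im[265:345,250:350],(500,400),interpolation=2))
E
```

```text
clock: 5.8
tool_pos: [0.5737, 0.2166, 0.0307]
tool_rot: [[-0.146, -0.989, -0.001], [-0.989, 0.146, 0.004], [-0.004, 0.002, -1.0]]
ft_force: [-0.3, -1.2, 0.2]
gripper_width: 0.0606
```

View pics/a3.png

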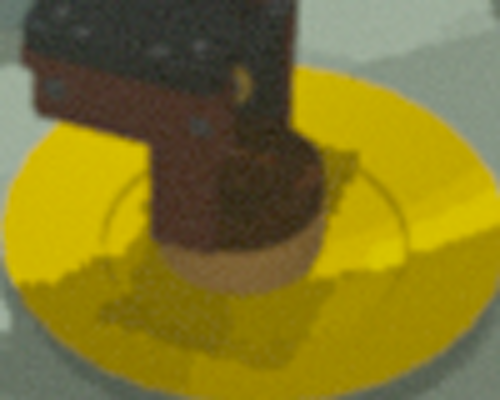

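The patty sits on the base and is rotating flat; the outlines roughly coincide. I press down a little more, open, and retreat.

```bash
python3 -m inch '[[[0,0,-0.01],0,0.5],[[0,0,-0.015],0,0.5],[[0,0,-0.02],0,0.5],[[0,0,-0.02],0,0.5],[[0,0,-0.02],0,0.5]]' 8
```

```text
clock: 6.35
tool_pos: [0.5741, 0.2166, 0.0275]
tool_rot: [[-0.146, -0.989, -0.0], [-0.989, 0.146, 0.004], [-0.004, 0.001, -1.0]]
ft_force: [-1.8, -1.2, 8.4]
gripper_width: 0.061
```

```bash
python3 -m inch '[[[0,0,0],0,0.72],[[0,0,0],0,0.9],[[0,0,0],0,1],[[0,0,0.1],0,1],[[0,0,0.3],0,1]]' 8
```

```text
clock: 6.85
tool_pos: [0.5717, 0.2154, 0.0849]
tool_rot: [[-0.146, -0.989, -0.007], [-0.989, 0.146, 0.002], [-0.001, 0.007, -1.0]]
ft_force: [0.9, -0.5, 0.2]
gripper_width: 0.0873
```

```bash
python3 -m inch '[[[0,-0.1,0.3],0,1],[[0,-0.3,0.5],0,1],[[0,-0.5,0.5],0,1],[[0,-0.7,0.5],0,1],[[0,-0.9,0.5],0,1]]'
python3 - <<'E'
from h import *
o=[]
for n,(x,y) in(("top",(258,245)),("side",(298,305))):
    im=cv2.cvtColor(optics.camera(n),4); cv2.imwrite(f"pics/raw_{n}1.png",im)
    o.append(cv2.resize(im[y-30:y+30,x-30:x+30],(390,390),interpolation=2))
cv2.imwrite("pics/a4.png",np.hstack(o))
E
```

```text
clock: 7.35
tool_pos: [0.5719, 0.0332, 0.1857]
tool_rot: [[-0.147, -0.989, -0.005], [-0.989, 0.147, 0.001], [-0.001, 0.005, -1.0]]
ft_force: [-0.0, 0.2, -0.0]
gripper_width: 0.0883
```

View pics/a4.png

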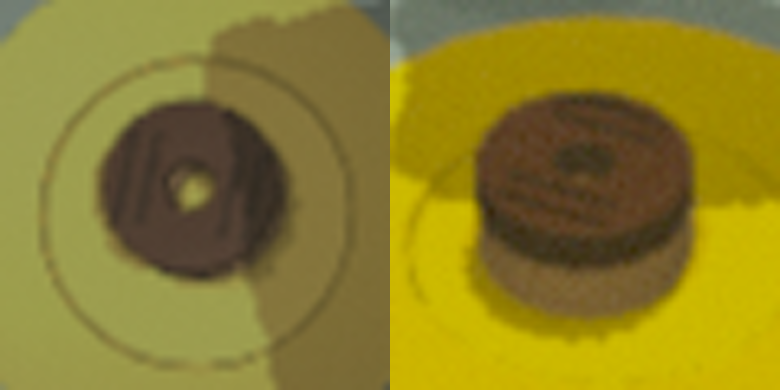

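The patty lies flat on the base, holes overlapping, and the plate is where it was. I put a number on the centring now.

Run:
```python
from h import *
a=cv2.cvtColor(cv2.imread("pics/top0.png"),4)
ub,_=blob(a,(258,245),C["base"],18); B=ray("top",ub,.014); print("base",ub,B)
p,h=blob(cv2.cvtColor(cv2.imread("pics/raw_top1.png"),4),(257,244),lambda h,s,v:(v<90)&((h<18)|(h>170)),16)
print("patty",p,ray("top",p,.030),"ellipse",cv2.fitEllipse(h), "expect",proj("top",[B[0],B[1],.030]))
for n in("top","side"):
    print(n,[proj(n,[B[0],B[1],z]).round(2).tolist() for z in(.005,.023,.037)])
im=cv2.cvtColor(cv2.imread("pics/raw_side1.png"),4)
p,h=blob(im,(298,305),lambda h,s,v:(v<95)&(h<19),22);print("side patty",p,cv2.boundingRect(h),"expect",proj("side",[B[0],B[1],.03]),"base side was",blob(cv2.cvtColor(cv2.imread("pics/side0.png"),4),(298,309),C["base"],20)[0],"pred",proj("side",B))
# plate shift
y=lambda h,s,v:(h>24)&(h<34)&(s>110)
for f in("top0","raw_top1"): print(f,blob(cv2.cvtColor(cv2.imread(f"pics/{f}.png"),4),(258,247),y,55)[0])
```

```text
base [257.8745 244.3566] [0.5677 0.2172 0.014 ]
patty [257.2081 243.6475] [0.5676 0.2172 0.03  ] ellipse ((257.2431335449219, 243.66162109375), (25.763893127441406, 26.758440017700195), 124.16677856445312) expect [257.2014 243.5751]
top [[258.24, 244.79], [257.5, 243.92], [256.9, 243.23]]
side [[297.86, 311.3], [297.99, 303.66], [298.09, 297.6]]
side patty [297.5217 301.7704] (282, 290, 32, 24) expect [298.0398 300.6449] base side was [297.8503 308.5688] pred [297.927  307.5006]
top0 [257.5245 247.1865]
raw_top1 [250.2815 246.4199]
```

Patty centre is (0.5676, 0.2172) against the base at (0.5677, 0.2172), which is excellent. Now the seeded bun.

```bash
python3 -m inch '[[[-0.05,-0.2,0],0.01,1],[[-0.1,-0.45,0],0.01,1],[[-0.15,-0.7,0],0.01,1],[[-0.2,-0.95,0],0.01,1],[[-0.2,-1,0],0.01,1]]'
```

```text
clock: 7.95
tool_pos: [0.5295, -0.1787, 0.1843]
tool_rot: [[-0.156, -0.988, -0.009], [-0.988, 0.156, -0.005], [0.006, 0.008, -1.0]]
ft_force: [1.0, -0.8, 0.1]
gripper_width: 0.0877
```

Run:
```python
from h import *
a=cv2.cvtColor(cv2.imread("pics/top0.png"),4)
for k,s,z in(("bun",(458,271),.0778),("patty",(397,262),.0761),("pick",(341,287),.072)):
    u,_=blob(a,s,C[k],18); print(k,ray("top",u,z))
s=sensors.read_state();print(s["tool_pos"],np.degrees(np.arctan2(s["tool_rot"][1][0],s["tool_rot"][0][0])))
```

```text
bun [ 0.5089 -0.2113  0.0778]
patty [ 0.5286 -0.0829  0.0761]
pick [0.4748 0.0348 0.072 ]
[ 0.5295 -0.1787  0.1843] -98.96504511340278
```

```bash
python3 -m inch '[[[-0.073,-0.168,0],0.005,1],[[-0.073,-0.168,-0.15],0.005,1],[[-0.073,-0.168,-0.35],0.005,1],[[-0.073,-0.168,-0.42],0.005,1],[[-0.073,-0.168,-0.42],0.005,1]]'
```

```text
clock: 8.45
tool_pos: [0.5137, -0.2108, 0.0983]
tool_rot: [[-0.151, -0.989, -0.013], [-0.989, 0.151, -0.003], [0.005, 0.013, -1.0]]
ft_force: [-0.3, 0.6, 0.2]
gripper_width: 0.0875
```

```bash
python3 -m inch '[[[0.005,-0.007,-0.05],0,1],[[0.005,-0.007,-0.09],0,1],[[0.005,-0.007,-0.12],0,1],[[0.005,-0.007,-0.12],0,1],[[0.005,-0.007,-0.12],0,1]]'
```

```text
clock: 8.95
tool_pos: [0.5149, -0.2122, 0.0746]
tool_rot: [[-0.151, -0.989, -0.013], [-0.989, 0.151, -0.003], [0.005, 0.012, -1.0]]
ft_force: [-0.3, 0.4, 0.2]
gripper_width: 0.088
```

```bash
python3 -m inch '[[[0,0,0],0,0.6],[[0,0,0],0,0.5],[[0,0,0],0,0.5],[[0,0,0],0,0.5],[[0,0,0],0,0.5]]' 12
```

```text
clock: 9.45
tool_pos: [0.515, -0.2123, 0.0748]
tool_rot: [[-0.151, -0.989, -0.013], [-0.989, 0.151, -0.003], [0.005, 0.012, -1.0]]
ft_force: [0.7, 0.5, 2.5]
gripper_width: 0.0607
```

```bash
python3 -m inch '[[[0,0,0],0,0.5],[[0,0,0],0,0.5],[[0,0,0.05],0,0.5],[[0,0,0.15],0,0.5],[[0,0,0.3],0,0.5]]' 12
```

```text
clock: 9.95
tool_pos: [0.5138, -0.2119, 0.1346]
tool_rot: [[-0.15, -0.989, -0.016], [-0.989, 0.15, -0.002], [0.004, 0.015, -1.0]]
ft_force: [0.9, 0.4, -0.6]
gripper_width: 0.0602
```

```bash
python3 -m inch '[[[0,0.1,0.2],0,0.5],[[0.03,0.3,0.3],0,0.5],[[0.06,0.5,0.3],0,0.5],[[0.1,0.75,0.3],0,0.5],[[0.14,1,0.3],0,0.5]]' 12
```

```text
clock: 10.45
tool_pos: [0.5417, -0.0118, 0.1957]
tool_rot: [[-0.152, -0.988, -0.014], [-0.988, 0.152, -0.002], [0.004, 0.014, -1.0]]
ft_force: [1.1, 0.1, -0.7]
gripper_width: 0.0603
```

```bash
python3 -m inch '[[[0.03,0.2,0],0,0.5],[[0.06,0.4,0],0,0.5],[[0.09,0.6,0],0,0.5],[[0.12,0.85,0],0,0.5],[[0.15,1,0],0,0.5]]' 12
```

```text
clock: 10.95
tool_pos: [0.571, 0.1927, 0.1965]
tool_rot: [[-0.148, -0.989, -0.014], [-0.989, 0.148, -0.0], [0.002, 0.014, -1.0]]
ft_force: [0.7, 0.7, 0.3]
gripper_width: 0.0604
```

```bash
python3 -m inch '[[[0.013,0.118,-0.1],0,0.5],[[0.013,0.118,-0.3],0,0.5],[[0.013,0.118,-0.5],0,0.5],[[0.013,0.118,-0.6],0,0.5],[[0.013,0.118,-0.6],0,0.5]]' 12
```

```text
clock: 11.45
tool_pos: [0.5714, 0.2151, 0.0738]
tool_rot: [[-0.148, -0.989, -0.02], [-0.989, 0.148, -0.003], [0.006, 0.019, -1.0]]
ft_force: [-0.2, 0.8, 0.4]
gripper_width: 0.0605
```

```bash
python3 -m inch '[[[0.011,0.006,-0.02],0,0.5],[[0.011,0.006,-0.04],0,0.5],[[0.011,0.006,-0.06],0,0.5],[[0.011,0.006,-0.08],0,0.5],[[0.011,0.006,-0.08],0,0.5]]' 8
```

```text
clock: 11.95
tool_pos: [0.5734, 0.2162, 0.0577]
tool_rot: [[-0.148, -0.989, -0.02], [-0.989, 0.148, -0.003], [0.006, 0.019, -1.0]]
ft_force: [-0.2, 0.3, -0.2]
gripper_width: 0.0605
```

```bash
python3 -m inch '[[[0,0,-0.01],0,0.5],[[0,0,-0.02],0,0.5],[[0,0,-0.03],0,0.5],[[0,0,-0.04],0,0.5],[[0,0,-0.05],0,0.5]]' 8
```

```text
clock: 12.45
tool_pos: [0.5735, 0.2163, 0.0475]
tool_rot: [[-0.148, -0.989, -0.02], [-0.989, 0.148, -0.003], [0.006, 0.019, -1.0]]
ft_force: [-0.6, -0.2, 1.6]
gripper_width: 0.0608
```

```bash
python3 -m inch '[[[0,0,-0.01],0,0.5],[[0,0,-0.015],0,0.5],[[0,0,-0.02],0,0.5],[[0,0,-0.025],0,0.5],[[0,0,-0.025],0,0.5]]' 8
```

```text
clock: 12.95
tool_pos: [0.5734, 0.2162, 0.043]
tool_rot: [[-0.148, -0.989, -0.02], [-0.989, 0.148, -0.003], [0.006, 0.019, -1.0]]
ft_force: [-3.1, -1.1, 6.1]
gripper_width: 0.0604
```

```bash
python3 -m inch '[[[0,0,-0.005],0,0.5],[[0,0,-0.01],0,0.5],[[0,0,-0.01],0,0.5],[[0,0,-0.01],0,0.5],[[0,0,-0.01],0,0.5]]' 8
```

```text
clock: 13.45
tool_pos: [0.5738, 0.2161, 0.0421]
tool_rot: [[-0.148, -0.989, -0.019], [-0.989, 0.148, -0.003], [0.006, 0.018, -1.0]]
ft_force: [-2.8, -1.9, 9.3]
gripper_width: 0.0608
```

```bash
python3 -m inch '[[[0,0,0],0,0.72],[[0,0,0],0,0.9],[[0,0,0],0,1],[[0,0,0.1],0,1],[[0,0,0.3],0,1]]' 8
```

```text
clock: 13.95
tool_pos: [0.5715, 0.2149, 0.0996]
tool_rot: [[-0.148, -0.989, -0.025], [-0.989, 0.148, -0.006], [0.01, 0.024, -1.0]]
ft_force: [0.6, 0.0, 1.0]
gripper_width: 0.0873
```

```bash
python3 -m inch '[[[0,-0.1,0.2],0,1],[[-0.1,-0.3,0.4],0,1],[[-0.2,-0.5,0.5],0,1],[[-0.3,-0.7,0.5],0,1],[[-0.4,-0.9,0.5],0,1]]'
python3 - <<'E'
from h import *
o=[];R={}
for n,(x,y) in(("top",(258,245)),("side",(298,300))):
    im=optics.camera(n);R[n]=im; cv2.imwrite(f"pics/raw_{n}2.png",im[:,:,::-1])
    o.append(cv2.resize(im[y-30:y+30,x-30:x+30,::-1],(390,390),interpolation=2))
cv2.imwrite("pics/a5.png",np.hstack(o))
B=[.5677,.2172]
u,h=blob(R["top"],(256,243),lambda h,s,v:(h>3)&(h<20)&(s>70),20); print("bun",u,ray("top",u,.046),cv2.fitEllipse(h),"expect",proj("top",B+[.046]))
print("hole expect top",proj("top",B+[.055]),"side",proj("side",B+[.055]))
E
```

```text
clock: 14.45
tool_pos: [0.4912, 0.0333, 0.2006]
tool_rot: [[-0.148, -0.989, -0.023], [-0.989, 0.148, -0.006], [0.009, 0.022, -1.0]]
ft_force: [1.3, -1.2, -0.8]
gripper_width: 0.0879
bun [256.8386 243.3762] [0.5664 0.2165 0.046 ] ((256.858154296875, 243.36976623535156), (26.94892692565918, 29.12891387939453), 119.69745635986328) expect [256.5286 242.7745]
hole expect top [256.1283 242.3094] side [298.234  289.6475]
```

View pics/a5.png

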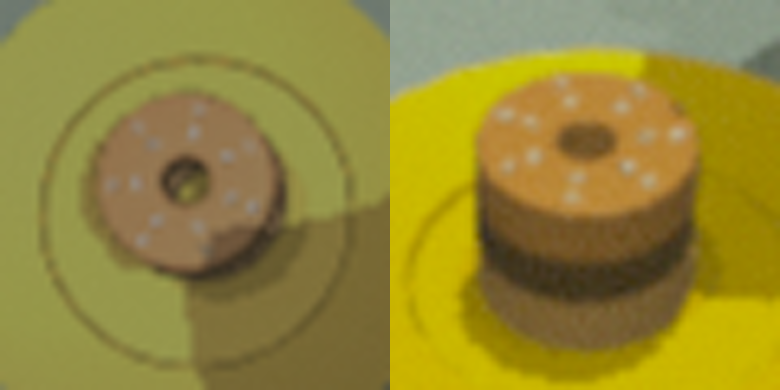

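The burger is stacked flat. The bun hole is at (256.0,242.2), against (256.1,242.3) expected. Next is the pick, with the jaws only half open to clear the rack's corner.

```bash
python3 -m inch '[[[-0.08,0.008,0],0,0.5],[[-0.08,0.008,0],0,0.5],[[-0.08,0.008,-0.2],0,0.5],[[-0.08,0.008,-0.4],0,0.5],[[-0.08,0.008,-0.5],0,0.5]]' 15
python3 - <<'E'
from h import *
a=cv2.cvtColor(cv2.imread("pics/raw_top2.png"),4)
print(blob(a,(341,287),C["pick"],12)[0])
a=optics.camera("side");u=proj("side",[.4748,.0348,.07]);print(u,blob(a,u,C["pick"],16)[0])
cv2.imwrite("pics/a6.png",cv2.resize(a[190:280,320:420,::-1],(600,540),interpolation=2)); print((u-[320,190])*6)
E
```

```text
clock: 15.05
tool_pos: [0.4722, 0.0305, 0.0966]
tool_rot: [[-0.155, -0.987, -0.03], [-0.988, 0.155, -0.009], [0.014, 0.028, -1.0]]
ft_force: [-0.4, -1.1, -0.3]
gripper_width: 0.051Traceback (most recent call last):
  File "<stdin>", line 3, in <module>
  File "h.py", line 19, in blob
    c=max(cs,key=cv2.contourArea); h=cv2.convexHull(c); M=cv2.moments(h)
ValueError: max() iterable argument is empty
```

```bash
python3 -m inch '[[[0.013,0.021,0],0,0.5],[[0.013,0.021,0],0,0.5],[[0.013,0.021,0],0,0.5]]' 15
python3 - <<'E'
from h import *
a=optics.camera("side");u=proj("side",[.4748,.0348,.07]);
cv2.imwrite("pics/a6.png",cv2.resize(a[190:280,320:420,::-1],(600,540),interpolation=2)); print((u-[320,190])*6)
E
```

```text
clock: 15.35
tool_pos: [0.4762, 0.0357, 0.0977]
tool_rot: [[-0.154, -0.988, -0.028], [-0.988, 0.154, -0.009], [0.013, 0.026, -1.0]]
ft_force: [-0.3, -0.2, 1.4]
gripper_width: 0.0436
[277.8166 257.703 ]
```

View pics/a6.png

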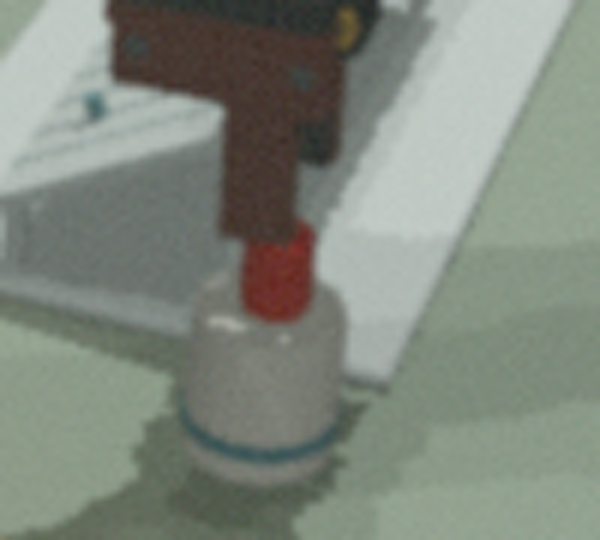

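Side crop: the head at (278,275) is below and between the fingers, and the near tip at (258,235) clears it. Descending.

```bash
python3 -m inch '[[[0,-0.004,-0.06],0,0.5],[[0,-0.004,-0.12],0,0.5],[[0,-0.004,-0.17],0,0.5],[[0,-0.004,-0.19],0,0.5],[[0,-0.004,-0.19],0,0.5]]' 15
```

```text
clock: 15.9
tool_pos: [0.4754, 0.0344, 0.0589]
tool_rot: [[-0.154, -0.988, -0.029], [-0.988, 0.155, -0.009], [0.014, 0.028, -1.0]]
ft_force: [-0.5, 0.5, 0.0]
gripper_width: 0.0436
```

```bash
python3 -m inch '[[[0,0,0],0,0.3],[[0,0,0],0,0.2],[[0,0,0],0,0.1],[[0,0,0],0,0.1],[[0,0,0],0,0.1]]' 20
```

```text
clock: 16.4
tool_pos: [0.4757, 0.0345, 0.0592]
tool_rot: [[-0.154, -0.988, -0.029], [-0.988, 0.155, -0.009], [0.013, 0.027, -1.0]]
ft_force: [-0.6, 0.9, 2.0]
gripper_width: 0.0234
```

```bash
python3 -m inch '[[[0,0,0.05],0,0.1],[[0,0,0.15],0,0.1],[[0,0,0.3],0,0.1],[[0,0,0.45],0,0.1],[[0,0,0.5],0,0.1]]' 20
```

```text
clock: 16.9
tool_pos: [0.4773, 0.0348, 0.1624]
tool_rot: [[-0.154, -0.988, -0.024], [-0.988, 0.155, -0.009], [0.012, 0.022, -1.0]]
ft_force: [1.1, 0.3, 1.1]
gripper_width: 0.0233
```

```bash
python3 -m inch '[[[0.1,0.2,0],0,0.1],[[0.2,0.4,0],0,0.1],[[0.32,0.64,0],0,0.1],[[0.45,0.9,0],0,0.1],[[0.455,0.91,0],0,0.1]]' 20
```

```text
clock: 17.4
tool_pos: [0.5687, 0.2231, 0.1621]
tool_rot: [[-0.149, -0.989, -0.024], [-0.989, 0.149, -0.005], [0.009, 0.023, -1.0]]
ft_force: [-0.7, 0.4, -0.9]
gripper_width: 0.0237
```

```bash
python3 -m inch '[[[0,0,0],0,0.1]]' 20
python3 - <<'E'
from h import *
s=sensors.read_state();t=s["tool_pos"];R=s["tool_rot"];print("TCP",t,"to go (units)",(np.array([.568,.217])-t[:2])/.2)
a=optics.camera("side"); cv2.imwrite("pics/a7.png",cv2.resize(a[220:320,240:360,::-1],(600,500),interpolation=2))
tip=t+R@[0,0,.050]; f=lambda P:(proj("side",P)-[240,220])*5; print("pred tip",f(tip),"hole",f([.5677,.2172,.055]),"head mid",f(t+R@[0,0,-.011]))
E
```

```text
clock: 17.5
tool_pos: [0.5685, 0.225, 0.1613]
tool_rot: [[-0.146, -0.989, -0.025], [-0.989, 0.146, -0.005], [0.008, 0.024, -1.0]]
ft_force: [-0.5, -0.3, -0.0]
gripper_width: 0.0236
TCP [0.5685 0.225  0.1613] to go (units) [-0.0024 -0.0401]
pred tip [289.2824 231.7794] hole [291.1699 348.2377] head mid [286.8398  79.2902]
```

View pics/a7.png

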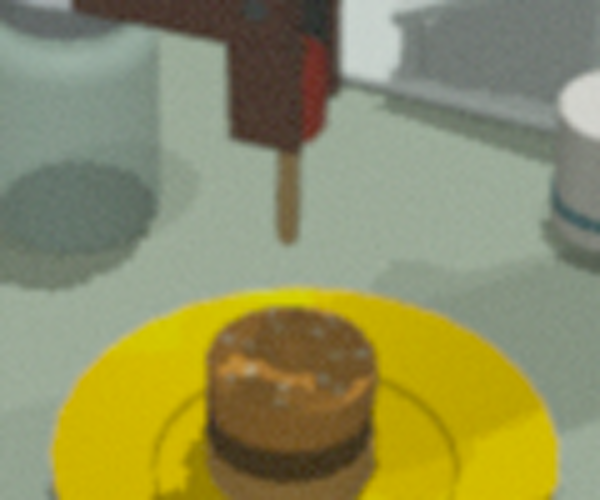

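The jaws hold the pick upright, with its tip at crop (288,243). That is 2 px below the prediction, which is the side camera's known bias. After the 8 mm y correction the tip should be over the hole. Lowering in stages and watching the force.

```bash
python3 -m inch '[[[0.005,-0.04,0],0,0.1],[[0.005,-0.04,-0.05],0,0.1],[[0.005,-0.04,-0.13],0,0.1],[[0.005,-0.04,-0.2],0,0.1],[[0.005,-0.04,-0.22],0,0.1]]' 20
```

```text
clock: 18.05
tool_pos: [0.5675, 0.2149, 0.1145]
tool_rot: [[-0.147, -0.989, -0.029], [-0.989, 0.147, -0.007], [0.011, 0.028, -1.0]]
ft_force: [-0.4, -0.8, -0.8]
gripper_width: 0.0235
```

```bash
python3 -m inch '[[[0.009,0.011,0],0,0.1],[[0.009,0.011,-0.03],0,0.1],[[0.009,0.011,-0.06],0,0.1],[[0.009,0.011,-0.09],0,0.1],[[0.009,0.011,-0.1],0,0.1]]' 20
```

```text
clock: 18.55
tool_pos: [0.5689, 0.2169, 0.0938]
tool_rot: [[-0.147, -0.989, -0.03], [-0.989, 0.147, -0.007], [0.011, 0.028, -1.0]]
ft_force: [-0.5, 0.4, -0.5]
gripper_width: 0.0233
```

```bash
python3 -m inch '[[[0,0,-0.02],0,0.1],[[0,0,-0.045],0,0.1],[[0,0,-0.07],0,0.1],[[0,0,-0.09],0,0.1],[[0,0,-0.1],0,0.1]]' 20
```

```text
clock: 19.05
tool_pos: [0.5687, 0.2168, 0.0732]
tool_rot: [[-0.147, -0.989, -0.03], [-0.989, 0.147, -0.007], [0.012, 0.029, -1.0]]
ft_force: [0.4, -0.1, -0.7]
gripper_width: 0.0232
```

```bash
python3 -m inch '[[[0,0,-0.02],0,0.1],[[0,0,-0.035],0,0.1],[[0,0,-0.05],0,0.1],[[0,0,-0.06],0,0.1],[[0,0,-0.065],0,0.1]]' 20
```

```text
clock: 19.55
tool_pos: [0.5686, 0.2168, 0.06]
tool_rot: [[-0.147, -0.989, -0.03], [-0.989, 0.147, -0.007], [0.012, 0.029, -1.0]]
ft_force: [0.3, 0.1, -0.0]
gripper_width: 0.0235
```

```bash
python3 -m inch '[[[0,0,-0.003],0,0.1],[[0,0,-0.006],0,0.1],[[0,0,-0.008],0,0.1],[[0,0,-0.008],0,0.1],[[0,0,-0.008],0,0.1]]' 20
```

```text
clock: 20.05
tool_pos: [0.5687, 0.2169, 0.0592]
tool_rot: [[-0.147, -0.989, -0.03], [-0.989, 0.147, -0.007], [0.012, 0.029, -1.0]]
ft_force: [-1.9, -1.3, 5.1]
gripper_width: 0.0234
```

Seated: 5 N at the predicted height of 0.0592. Releasing and retreating.

```bash
python3 -m inch '[[[0,0,0],0,0.35],[[0,0,0],0,0.5],[[0,0,0],0,0.6],[[0,0,0.1],0,0.6],[[0,0,0.35],0,0.6]]' 8
```

```text
clock: 20.55
tool_pos: [0.5658, 0.2153, 0.1257]
tool_rot: [[-0.147, -0.988, -0.038], [-0.989, 0.147, -0.011], [0.016, 0.036, -0.999]]
ft_force: [0.1, -0.5, -0.8]
gripper_width: 0.0524
```

```bash
python3 -m inch '[[[0,0,0.2],0,0.6],[[0,-0.3,0.4],0,0.6],[[-0.1,-0.5,0.5],0,0.6],[[-0.2,-0.7,0.5],0,0.6],[[-0.3,-0.9,0.5],0,0.6]]'
python3 - <<'E'
from h import *
o=[];R={}
for n,(x,y) in(("top",(258,245)),("side",(298,295))):
    im=optics.camera(n);R[n]=im; cv2.imwrite(f"pics/raw_{n}3.png",im[:,:,::-1])
    o.append(cv2.resize(im[y-50:y+50,x-50:x+50,::-1],(400,400),interpolation=2))
cv2.imwrite("pics/a8.png",np.hstack(o))
B=[.5677,.2172]
try:
  u,h=blob(R["top"],(255,241),C["pick"],12); print("head",u,"expect",proj("top",B+[.07]),proj("top",B+[.085]))
except Exception as e: print(e)
print(blob(R["side"],proj("side",B+[.07]),C["pick"],20)[0],proj("side",B+[.07]))
# plate, jar, spoon change between first and last
for n in("top","side"):
  a=cv2.cvtColor(cv2.imread(f"pics/{n}0.png"),4)
  y=lambda h,s,v:(h>22)&(h<34)&(s>100)
  print(n,[cv2.boundingRect(blob(i,(258,247) if n=="top" else(300,312),y,55)[1]) for i in(a,R[n])])
  d=np.abs(a.astype(int)-R[n]).max(2)
  for k,(x,y0,w,hh) in ({"jar":(305,165,30,40),"spoon":(135,220,30,95)} if n=="top" else {"jar":(235,205,38,65),"spoon":(220,400,145,60)}).items(): print(n,k,(d[y0:y0+hh,x:x+w]>50).mean())
E
```

```text
clock: 21.05
tool_pos: [0.5091, 0.0404, 0.2268]
tool_rot: [[-0.147, -0.989, -0.035], [-0.989, 0.147, -0.01], [0.016, 0.034, -0.999]]
ft_force: [0.5, 0.2, -0.7]
gripper_width: 0.0525
head [255.0122 241.0793] expect [255.4447 241.5154] [254.7397 240.6966]
[298.043  283.4604] [298.3452 282.8959]
top [(218, 208, 80, 79), (218, 208, 79, 79)]
top jar 0.0
top spoon 0.0
side [(250, 277, 102, 70), (250, 278, 102, 69)]
side jar 0.0
side spoon 0.0
```

View pics/a8.png

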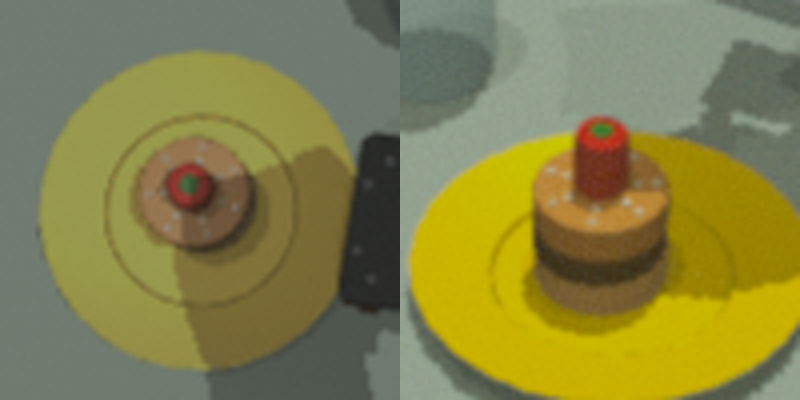

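The finished burger stands upright with the head seated on the bun. The plate outline is unchanged, the jar and spoon regions are identical, and the robot is clear.

```bash
python3 -c "
from bench import job
print(job.finish_job())"
```

```text
the job is handed in; nothing more can be done
None
```

The burger is built and handed in at about 21 s of the 72 s allowed. I laid the patty on the base, then the seeded bun, each pressed gently flat before release. The pick then went down through the holes until its head seated on the bun.

**Last checks**
- **Centring:** the patty lies within about 0.2 mm of the base axis. The bun's hole was within about 0.2 px (under 1 mm) of where it should be, and the pick head is within about 0.5 px of the expected position.
- **Bun outline:** measured by its outline instead, the bun came out about 1.5 mm off the base axis. I trusted the hole, since the colour mask also picks up the disc below.
- **Seating:** the head met resistance (about 5 N) at the same tool height at which it had hung in its pot, which is the height expected when seated.
- **Surroundings:** the plate outline is the same to within 1 px in both views, and the jar and spoon areas show no change. The largest force I read was about 9 N.

**Disagreements**
- **Side camera:** it reads about 2 px low, so its raw heights came out 2–5 mm under the text's. I checked that against the fingers and relied on the top view and contact forces instead.
- **Tool tilt:** the tool's axis drifted to about 2° off vertical by the end. This did no harm.
- **Plate measurement:** one mid-job plate reading was off by 7 px because of a shadow. The final comparison shows the plate in place.

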